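Unlatch and open the parts case

ROBOT

A 6-joint arm with a two-finger parallel gripper is mounted at the origin on the work surface. World frame = base frame: x ahead of the robot, y to its left, z up, the work surface at z = 0. Lengths are in mm, angles in rad, forces in N, time in s.
With the tool pointing down it reaches from about 350 to 875 mm from the base axis. Payload 4.2 kg.
Tool frame: the origin (TCP) lies between the finger pads; the fingertips stand 25 mm ahead of it and the grasp point (between the pads) lies 6 mm ahead of it; z points along the fingers, y is the line along which they close (so a half turn about z gives the same grasp; the last joint's range is limited). The gripper opens to 85 mm and grips with 20 to 120 N. Pads are 22 mm wide; open, the fingers measure 114 mm over their backs; the gripper's body (76 mm by 85 mm) begins 54 mm behind the grasp point. The pads swing forward as they close: fully open they stand 13 mm farther back than shut.
Start: joints at [-0.961, 0.385, 0.008, 0, -1.194, -0.259], TCP at [214.795, -586.909, 256.312] pointing down, gripper open.
Joint ranges: [-3.14, 3.14], [-1.21, 2.06], [-1.07, 1.41], [-3.16, 2.05], [-2.99, -0.16], [-3.1, 3.1]. Speed limits (rad/s): [2.79, 2.79, 3.14, 3.14, 3.14, 3.14].

INTERFACE

Orientations are given as a unit quaternion [x, y, z, w].
In Python, from bench import arm gives the robot as it stands.
- The arm moves only by the shell command python3 -m pendant 'ROWS'. ROWS is JSON, a list of rows, each a list of 7 numbers: the shift along the tool's x, y, z in m, then the turn, a rotation vector about the tool's x, y, z in degrees, then the finger opening in m, from 0 to 0.0854. In form: [[x, y, z, wx, wy, wz, fingers], ...]. A call has 1 to 12 rows; each row shifts and turns the commanded pose from where the row before left it, along the tool's axes as they then stand; what a row does not reach is not made up. A row lasts 1/10 s, in which the tool goes at most 50 mm and 8.59 degrees, less where a joint would pass 70% of its speed; a pose out of reach is approached as far as the arm can. A call is refused whole if a number of a shift passes 0.05 or a number of a turn 8.59, either way. A call with a gripper value outside its range is refused whole. The fingers move at their own pace and stop on an object; the grip force is fixed at half the most. Time passes only in rows, so rows that do not move let the fingers close. It gives the time, the measured TCP pose, the force, the opening and the grip force at its end, in the units of the state.
- arm.read_state(): the state, without advancing time (a new reading comes with each control period).
- arm.get_image(name): name is "scene" or "top" or "wrist"; returns a dict with "image" (420x560x3 uint8, red, green, blue), "fx", "fy", "cx", "cy" (pixels), "xyz" and "rotation" of the camera in the world. Camera axes: x right, y down, z forward; pixel columns grow to the right and rows downward; lengths in mm; the calibration is good to about 2 mm. A picture is of the moment at which its call begins. There is no depth.
- arm.job_done(): hands the job in; it is judged then, once.
The state is a dict: "clock": time; "joints": joint angles; "joint_vel": joint speeds; "joint_efforts": joint torques, N m; "position": TCP position; "ee_rot": TCP orientation; "contact_force": force on the tool from outside, world axes, zero at the start; "wrist_torque": the same for the moment, N m; "gripper_width": finger opening in mm; "grasp_force": force on a finger pad.
Only numpy, scipy, OpenCV 4.12 (cv2) and the standard library are available. Lean on these libraries where they do the work, as an engineer would, in place of code of your own. Each camera call takes 0.05 s, during which the arm holds its last target. There are 200 camera calls.

TASK

Open the steel parts case: gently press the round button on its lock plate until the T-handle pops out, turn the handle clockwise as far as it goes to unlatch, and slide the hatch open to its stop. Leave the handle standing out and turned, let go, and leave everything else on the bench where it is.

Things in the scene. Friction and masses are not known exactly. Their poses are not given: they have to be found in the camera images.
- case: Grey steel parts case fixed to the bench, 260 (x) by 480 (y) by 90 mm high. Origin: centre of its underside; z up, y along its length, the way the hatch opens. Aluminium hatch on top, 238 by 240 mm, upper face 100 mm up, between low rails (tops 104 mm up). Black lock plate on the hatch, 60 (x) by 165 (y) by 14 mm, upper face 114 mm up: T-handle's axis at y = -40 mm, button at y = +40 mm when shut.
- button_seat (a point): Lock plate's upper face on the axis of the button, a round steel cap 22 mm across. Its axes are the case's. How far the cap stands above it varies from 8 to 20 mm and is not reported: feel for it. It goes down 6.6 mm, taking 2 to 4 N at first, 5 to 7 N just before the handle lets go (about 5.5 mm), then less, then it is solid: over 20 N damages the lock. It springs back.
- handle_grip (a point): Middle of the T-handle's bar, on its axis; axes turn with it (x across the bar, y along, z up). Steel bar 70 long, 12 wide, 12 mm high. Latched it lies along the case's y in a slot (2 mm clear each side), top level with the plate. Popped out it is 20 mm higher, 8 mm clear of the plate, on an 11 mm stem, kept out by a spring. Only the button releases it.
- plunger (a joint): How far the handle has popped out, in m: 0 flush, 0.020 fully out. It takes about 0.2 s to rise, pushed by 1 to 2 N; no need to pull it.
- handle (a joint): Turn of the handle in rad: 0 latched, grows clockwise seen from above, stop at 1.35. The latch is clear of its keeper from about 1.1. It turns only when popped out, against about 0.1 N m of friction, and stays where it is left.
- hatch (a joint): How far the hatch has slid open towards the case's +y, in m: 0 shut, 0.09 at the solid stop. About 4 N of friction plus 25 N per m/s; stays where it is left; cannot slide while latched. The handle and the button ride on it, so the button is 80 mm ahead of the handle's axis at all times.
- tin: Small jar, 42 mm across, 45 mm high, standing on the case's fixed end deck (90 mm above the bench, y from -240 to -145 mm of the case); a bystander. Origin under its centre.
- tweezers: Steel tweezers, 130 mm long, 7 mm high, lying beside the jar on the case's fixed end deck; a bystander. Origin at their middle.
- caliper: Caliper, 200 mm long, 13 mm high, lying on the bench; a bystander.
- core_tray: White tray of small cores, 130 by 190 by 22 mm; a bystander.
- core_board: White board with rows of small cores, 150 by 200 by 15 mm; a bystander.
- mug: White mug, 76 mm across, 90 mm high; a bystander.
- tape: Cardboard tape ring, 90 mm across, 24 mm high; a bystander.

How it is judged (in metres and radians):
On the way, in this order (a step that is already met when the one before it is completed fails the run):
1. the handle has popped out (at least 16 mm) (value of joint plunger above 0.016 m), for 0.2 s.
2. the popped handle is turned clockwise to its stop (at least 1.15 rad) (value of joint handle above 1.15 rad and value of joint plunger above 0.008 m), for 0.2 s.
At the end, for the whole second after the job is handed in: The hatch is slid open to its stop (at least 82 mm of 90) and at rest, with the handle still standing out (at least 12 mm) and turned (at least 1.1 rad) (value of joint hatch above 0.082 m and value of joint handle above 1.1 rad and value of joint plunger above 0.012 m and not (velocity of joint hatch above 0.01 m/s) and not (velocity of joint hatch below -0.01 m/s)); the robot touches nothing.
It fails at once if the button is pressed with more than 20 N (horizontal distance between the grasp point and button_seat below 0.035 m and contact force between the fingers and case above 20 N).
It fails at once if a bystander is pushed more than 30 mm from its place (distance of any of tin, tweezers, caliper, core_tray, core_board, mug, tape from where it was at the start of the episode above 0.03 m).
It also fails if it takes over 59 s, if anything falls off the work surface, if the arm or the gripper's body presses on something with over 40 N, if the wrist force passes 120 N, or if a joint passes its speed limit or range.

## Working session

There is one attempt and no reset: what is moved stays moved. The work goes in short steps, Python scripts to look and compute and a shell command to move; the robot and the scene stay as the last step left them, time stands still between calls to the robot, and variables do not carry over. Pictures are saved under pics/ and viewed, at most 10 in all, crops included, and the job is handed in when it is done.

```bash
mkdir -p pics
python3 - <<'E'
from bench import arm
import cv2,json
for n in("scene","top"):
    d=arm.get_image(n); cv2.imwrite(f"pics/{n}0.png",d["image"][:,:,::-1])
    print(n,d["fx"],d["fy"],d["cx"],d["cy"],d["xyz"],d["rotation"])
s=arm.read_state();print(s)
E
```

```text
scene 506.3368924602898 506.3368924602898 276.6624006041144 207.28698902262104 [1416.07142512 -304.59246632 1100.19074872] [ 0.72652546  0.57876082 -0.2219233  -0.29655813]
top 397.22996239469984 397.22996239469984 272.8935665059468 208.82291188128133 [ 360.60706676  -57.33900445 1230.2372556 ] [-0.7048014   0.70744045 -0.04027113  0.03407689]
{'clock': 0.1, 'joints': array([-9.61405429e-01,  3.85494769e-01,  6.73215327e-03, -4.07385893e-04,
       -1.19404482e+00, -2.58570488e-01]), 'joint_vel': array([-8.86920955e-04, -8.55745049e-04,  3.53755697e-03,  1.22159011e-03,
        8.20898502e-05,  8.57395295e-04]), 'joint_efforts': array([-3.80067795e-04, -3.93319094e+01,  1.88929653e+01,  4.19795841e+00,
       -2.57647087e-03,  4.02936820e-06]), 'position': array([ 214.61298753, -586.47336377,  255.31405058]), 'ee_rot': array([-1.74437994e-01,  9.84667629e-01,  9.91948336e-04, -2.51040442e-04]), 'contact_force': array([-0.63222343, -0.27096944,  0.52318693]), 'wrist_torque': array([ 0.02055061, -0.0086041 , -0.00067831]), 'grasp_force': 0.0, 'gripper_width': 85.55102377548499}
```

View pics/scene0.png

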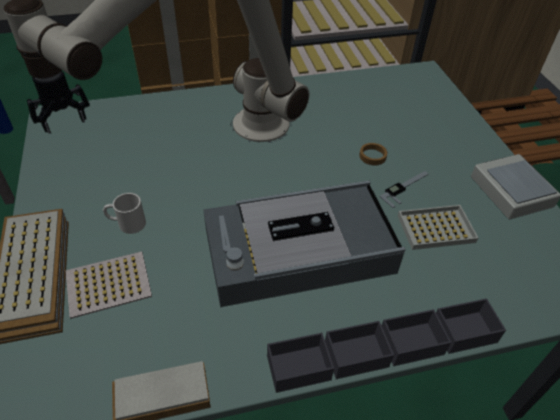

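View pics/top0.png

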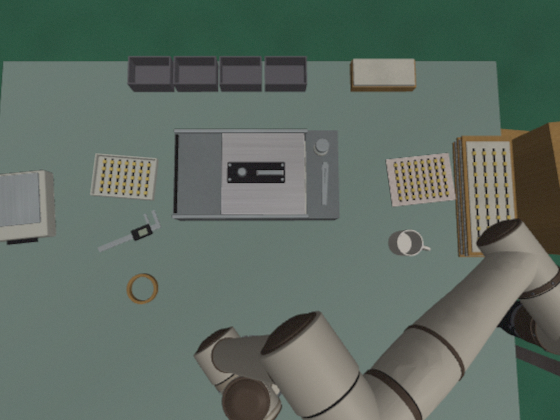

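The scene picture shows the case at mid-table, with the button at (316,221) and the handle bar at (287,226). In the top picture the lock plate spans about (227–286, 162–184), with the button at (241,172), the bar at (270,173), the jar at (322,146) and the tweezers at (325,184).

```bash
cat > h.py <<'E'
import numpy as np,cv2
from scipy.spatial.transform import Rotation as R
from bench import arm
def ray(d,u,v,z):
    r=R.from_quat(d["rotation"]).as_matrix()@np.array([(u-d["cx"])/d["fx"],(v-d["cy"])/d["fy"],1])
    c=np.array(d["xyz"]);return c+r*(z-c[2])/r[2]
def proj(d,p):
    q=R.from_quat(d["rotation"]).as_matrix().T@(np.array(p)-d["xyz"]);return d["cx"]+d["fx"]*q[0]/q[2],d["cy"]+d["fy"]*q[1]/q[2]
E
python3 - <<'E'
from h import *
d=arm.get_image("top");im=d["image"][:,:,::-1].copy()
g=cv2.cvtColor(im,cv2.COLOR_BGR2GRAY)
m=np.zeros_like(g);m[155:192,222:292]=(g[155:192,222:292]<60)*255
m=cv2.morphologyEx(m,cv2.MORPH_OPEN,np.ones((3,3)))
c=max(cv2.findContours(m,0,2)[0],key=cv2.contourArea)
W=np.array([ray(d,*p[0],114)[:2] for p in c],np.float32)
print(cv2.minAreaRect(W))
a=cv2.resize(im[120:230,165:345],None,fx=4.4,fy=4.4,interpolation=3)
cv2.imwrite("pics/c.png",np.ascontiguousarray(a[:480]))
for u,v in[(241,172),(270,173)]:print(ray(d,u,v,120))
E
```

```text
((582.84228515625, -18.20696258544922), (157.0518341064453, 55.05511474609375), 89.86965942382812)
[583.13477807  22.70144047 120.        ]
[580.04978999 -59.54196489 120.        ]
```

View pics/c.png

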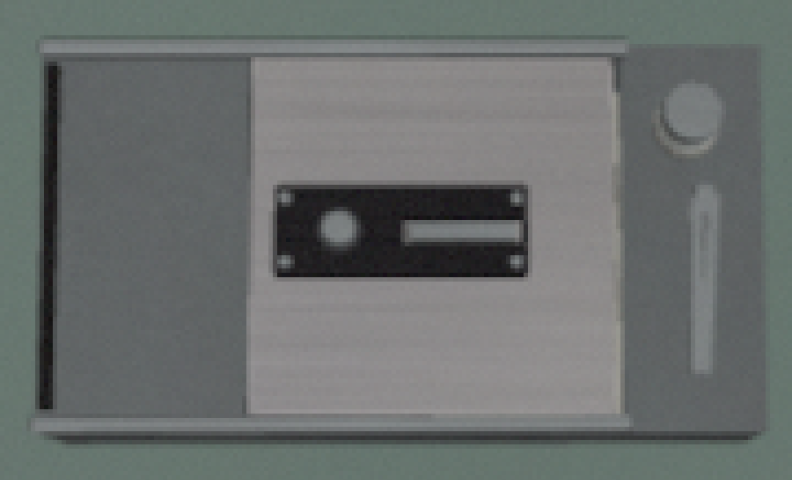

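The enlarged crop shows the plate centred at about (583,-18) mm and nearly aligned with world axes. The button is at (340,228) and the bar centre at (462,231) in crop pixels. I'll move above them now.

```bash
python3 -m pendant '[[-0.035,0.028,0,0,0,0,0],[-0.035,0.028,0,0,0,0,0],[-0.035,0.028,0,0,0,0,0],[-0.035,0.028,0,0,0,0,0],[-0.035,0.028,0,0,0,0,0],[-0.035,0.028,0,0,0,0,0],[-0.035,0.028,0,0,0,0,0],[-0.035,0.028,0,0,0,0,0],[-0.035,0.028,0,0,0,0,0],[-0.035,0.028,0,0,0,0,0],[-0.035,0.028,0,0,0,0,0],[-0.035,0.028,0,0,0,0,0]]'
python3 -m pendant '[[0,0,0,0,0,-8.5,0],[0,0,0,0,0,-8.5,0],[0,0,0,0,0,-8.5,0],[0,0,0,0,0,-8.5,0],[0,0,0,0,0,-8.5,0],[0,0,0,0,0,-8.5,0],[0,0,0,0,0,-8.5,0],[0,0,0,0,0,-8.5,0],[0,0,0,0,0,-2,0],[0,0,0,0,0,0,0]]'
python3 -c "
from h import *
print(R.from_quat(arm.read_state()['ee_rot']).as_matrix())"
```

```text
clock: 1.35
position: [494.2, -125.2, 256.3]
ee_rot: [-0.175, 0.985, 0.0, -0.0]
contact_force: [1.3, -0.1, 0.1]
gripper_width: 0.1
grasp_force: 0.0
clock: 2.35
position: [493.5, -127.0, 256.1]
ee_rot: [0.708, -0.707, -0.0, 0.0]
contact_force: [0.4, -0.0, 0.5]
gripper_width: 0.2
grasp_force: 0.0
[[ 1.49275904e-03 -9.99998701e-01 -6.08780620e-04]
 [-9.99998882e-01 -1.49281053e-03  8.41295269e-05]
 [-8.50382117e-05  6.08654354e-04 -9.99999811e-01]]
```

```bash
python3 -m pendant '[[-0.037,-0.0225,0,0,0,0,0],[-0.037,-0.0225,0,0,0,0,0],[-0.037,-0.0225,0,0,0,0,0],[-0.037,-0.0225,0,0,0,0,0],[0,0,0,0,0,0,0],[0,0,0,0,0,0,0]]'
python3 - <<'E'
from h import *
d=arm.get_image("wrist");cv2.imwrite("pics/w1.png",d["image"][:,:,::-1])
print(d["xyz"],d["rotation"],d["fx"]);print(proj(d,[584,21,130]),proj(d,[582.5,-58.5,114]))
np.save("w1.npy",d,allow_pickle=True)
E
```

```text
clock: 2.95
position: [583.5, 22.0, 255.5]
ee_rot: [0.708, -0.706, -0.0, 0.001]
contact_force: [-0.3, 0.6, 0.0]
gripper_width: 0.1
grasp_force: 0.0
[584.42778651 -61.57514949 372.69246559] [-8.88927156e-04  9.86721732e-01  1.62417299e-01 -2.33622995e-04] 333.8997984393473
(np.float64(286.7607405956128), np.float64(209.88778278050012)) (np.float64(289.0030069581256), np.float64(100.75437476104709))
```

View pics/w1.png

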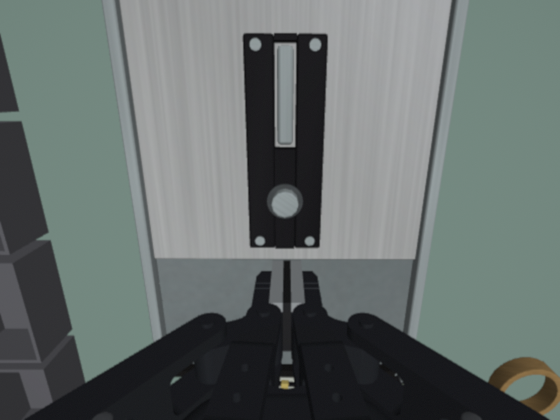

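The wrist picture shows the cap at about (285,203), the bar centre at (285.5,94) and the plate edges at columns 244–327 in the top row.

Run:
```python
from h import *
d=np.load("w1.npy",allow_pickle=True).item()
for n,u,v,z in[("bar",285.5,94,114),("bar top end",285.5,44,114),("bar low end",285.5,145,114),("cap",285,203,122),("cap",285,203,134),("collar",285,201,116),("s",255.5,44.5,115),("s",316,44.5,115),("s",260,241,115),("s",310,241,115),("platetop",285.5,35,114),("platebot",285,248,114)]:print(n,ray(d,u,v,z).round(1))
```

```text
bar [585.1 -63.2 114. ]
bar top end [585.1 -96.3 114. ]
bar low end [585.1 -26.2 114. ]
cap [585.4  18.  122. ]
cap [585.3  14.2 134. ]
collar [585.4  18.2 116. ]
s [606.1 -95.8 115. ]
s [563.8 -95.9 115. ]
s [606.4  53.8 115. ]
s [564.4  53.7 115. ]
platetop [ 585.1 -102.   114. ]
platebot [585.4  60.7 114. ]
```

```bash
python3 -m pendant '[[0.002,-0.001,0.02,0,0,0,0],[0,0,0.03,0,0,0,0],[0,0,0.03,0,0,0,0],[0,0,0.01,0,0,0,0],[0,0,0,0,0,0,0],[0,0,0,0,0,0,0]]'
python3 -m pendant '[[0,0,0.001,0,0,0,0],[0,0,0.001,0,0,0,0],[0,0,0.001,0,0,0,0],[0,0,0,0,0,0,0]]'
```

```text
clock: 3.6
position: [585.3, 18.7, 167.8]
ee_rot: [0.708, -0.707, 0.001, -0.001]
contact_force: [0.5, -0.9, 0.5]
gripper_width: -0.0
grasp_force: 0.0
clock: 4.0
position: [584.5, 19.2, 163.6]
ee_rot: [0.708, -0.706, 0.0, -0.0]
contact_force: [-0.1, 0.1, -0.1]
gripper_width: 0.1
grasp_force: 0.0
```

```bash
python3 -m pendant '[[0,0,0.001,0,0,0,0],[0,0,0.001,0,0,0,0],[0,0,0.001,0,0,0,0],[0,0,0.001,0,0,0,0],[0,0,0,0,0,0,0],[0,0,0,0,0,0,0]]'
python3 -m pendant '[[0,0,0.001,0,0,0,0],[0,0,0.001,0,0,0,0],[0,0,0,0,0,0,0]]'
```

```text
clock: 4.6
position: [584.5, 19.1, 159.2]
ee_rot: [0.708, -0.706, -0.0, 0.0]
contact_force: [0.2, 0.4, -0.2]
gripper_width: -0.1
grasp_force: 0.0
clock: 4.9
position: [584.4, 19.1, 157.1]
ee_rot: [0.708, -0.707, -0.0, 0.0]
contact_force: [0.6, 0.3, -0.3]
gripper_width: -0.0
grasp_force: 0.0
```

```bash
python3 -m pendant '[[0,0,0.001,0,0,0,0],[0,0,0.001,0,0,0,0],[0,0,0,0,0,0,0]]'
```

```text
clock: 5.2
position: [584.4, 19.1, 155.1]
ee_rot: [0.708, -0.707, -0.0, 0.0]
contact_force: [0.5, -0.0, -0.1]
gripper_width: -0.3
grasp_force: 0.0
```

```bash
python3 -m pendant '[[0,0,0.001,0,0,0,0],[0,0,0.001,0,0,0,0],[0,0,0,0,0,0,0]]'
```

```text
clock: 5.5
position: [584.4, 19.1, 153.1]
ee_rot: [0.708, -0.707, -0.0, 0.0]
contact_force: [-0.4, 0.0, 0.4]
gripper_width: 0.1
grasp_force: 0.0
```

```bash
python3 -m pendant '[[0,0,0.001,0,0,0,0],[0,0,0.001,0,0,0,0],[0,0,0,0,0,0,0]]'
```

```text
clock: 5.8
position: [584.4, 19.1, 151.1]
ee_rot: [0.708, -0.706, -0.0, 0.0]
contact_force: [-0.5, 1.5, -0.1]
gripper_width: -0.2
grasp_force: 0.0
```

Tip at about 126 mm and no contact yet, so I'll continue in small steps, each one depending on the last reading.

```bash
python3 -m pendant '[[0,0,0.001,0,0,0,0],[0,0,0.001,0,0,0,0],[0,0,0,0,0,0,0]]'
```

```text
clock: 6.1
position: [584.6, 19.1, 149.3]
ee_rot: [0.708, -0.706, 0.0, -0.0]
contact_force: [-0.6, -0.1, 1.8]
gripper_width: 0.3
grasp_force: 0.0
```

```bash
python3 -m pendant '[[0,0,0.001,0,0,0,0],[0,0,0.001,0,0,0,0],[0,0,0,0,0,0,0]]'
```

```text
clock: 6.4
position: [584.6, 19.1, 147.7]
ee_rot: [0.708, -0.706, 0.0, -0.0]
contact_force: [-0.3, 0.1, 3.9]
gripper_width: -0.2
grasp_force: 1.9
```

```bash
python3 -m pendant '[[0,0,0.001,0,0,0,0],[0,0,0.001,0,0,0,0],[0,0,0,0,0,0,0]]'
```

```text
clock: 6.7
position: [584.6, 19.1, 145.4]
ee_rot: [0.708, -0.706, 0.0, -0.0]
contact_force: [-1.7, 0.6, 4.2]
gripper_width: -0.1
grasp_force: 2.2
```

```bash
python3 -m pendant '[[0,0,0.0005,0,0,0,0],[0,0,0.0005,0,0,0,0],[0,0,0,0,0,0,0]]'
```

```text
clock: 7.0
position: [584.6, 19.1, 144.3]
ee_rot: [0.708, -0.706, 0.0, -0.0]
contact_force: [-1.6, 0.9, 5.9]
gripper_width: -0.1
grasp_force: 2.3
```

```bash
python3 -m pendant '[[0,0,0.0005,0,0,0,0],[0,0,0,0,0,0,0]]'
```

```text
clock: 7.2
position: [584.5, 19.1, 143.6]
ee_rot: [0.708, -0.707, -0.0, -0.0]
contact_force: [0.9, 0.2, 2.6]
gripper_width: 0.4
grasp_force: 1.5
```

```bash
python3 -m pendant '[[0,0,0,0,0,0,0],[0,0,0,0,0,0,0],[0,0,0,0,0,0,0],[0,0,-0.03,0,0,0,0],[0,0,-0.04,0,0,0,0],[0.03,0,0,0,0,0,0.04],[0.03,0,0,0,0,0,0.04],[0.0198,0,0,0,0,0,0.04],[0,0,0,0,0,0,0.04],[0,0,0,0,0,0,0.04]]'
python3 - <<'E'
from h import *
d=arm.get_image("top");cv2.imwrite("pics/t2.png",cv2.resize(d["image"][120:230,165:345,::-1],None,fx=4.4,fy=4.4,interpolation=3))
d=arm.get_image("wrist");cv2.imwrite("pics/w2.png",d["image"][:,:,::-1]);np.save("w2.npy",d,allow_pickle=True)
E
```

```text
clock: 8.2
position: [584.2, -60.8, 213.0]
ee_rot: [0.707, -0.707, -0.001, 0.0]
contact_force: [-0.2, 0.3, 0.5]
gripper_width: 39.8
grasp_force: 0.0
```

View pics/w2.png

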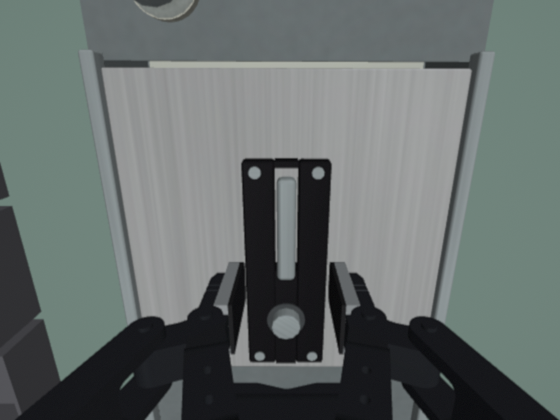

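Run:
```python
from h import *
d=np.load("w2.npy",allow_pickle=True).item()
print(d["xyz"])
for z in(114,134):print(z,[np.round(proj(d,[585,y,z]),1) for y in(-95.5,-25.5)])
print(ray(d,286.5,228,134),ray(d,286.5,159,114),ray(d,286,362,114))
```

```text
[ 585.1859572  -143.92539059  330.28780749]
114 [array([286.8, 173.6]), array([286.7, 268.1])]
134 [array([286.8, 180.9]), array([286.7, 282.6])]
[585.14704071 -64.90520575 134.        ] [ 585.18797749 -105.17997784  114.        ] [585.43932884  59.88984632 114.        ]
```

The bar's projected length (103 px) matches z = 134 mm, so the handle has popped out. I'll lower onto the bar and grip it.

```bash
python3 -m pendant '[[0,-0.0005,0.025,0,0,0,0.04],[0,0,0.025,0,0,0,0.04],[0,0,0.015,0,0,0,0.04],[0,0,0.004,0,0,0,0.04],[0,0,0,0,0,0,0.04]]'
python3 -m pendant '[[0,0,0,0,0,0,0.025],[0,0,0,0,0,0,0.02],[0,0,0,0,0,0,0.016],[0,0,0,0,0,0,0.013],[0,0,0,0,0,0,0.01],[0,0,0,0,0,0,0.008],[0,0,0,0,0,0,0.008]]'
```

```text
clock: 8.8
position: [585.1, -60.0, 144.4]
ee_rot: [0.708, -0.706, -0.0, 0.001]
contact_force: [-0.2, 0.1, 0.6]
gripper_width: 39.9
grasp_force: 0.0
clock: 9.5
position: [585.1, -60.8, 145.5]
ee_rot: [0.708, -0.706, 0.0, -0.0]
contact_force: [-2.5, 0.2, 5.8]
gripper_width: 9.9
grasp_force: 59.8
```

```bash
python3 -m pendant '[[0,0,-0.001,0,0,0,0.008],[0,0,0,0,0,0,0.008]]'
python3 - <<'E'
from h import *
d=arm.get_image("wrist");cv2.imwrite("pics/w3.png",d["image"][:,:,::-1])
E
```

```text
clock: 9.7
position: [585.0, -60.7, 145.6]
ee_rot: [0.708, -0.707, -0.0, 0.0]
contact_force: [-2.0, -0.2, 1.5]
gripper_width: 10.6
grasp_force: 59.4
```

View pics/w3.png

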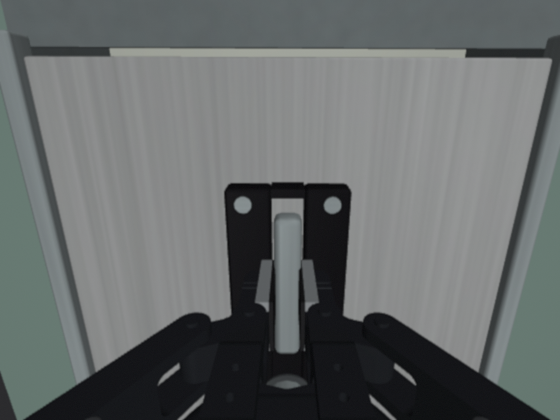

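The bar is held between the pads, which sit around (287,285) in the picture. Now I'll turn it clockwise.

```bash
python3 -m pendant '[[0,0,0,0,0,6,0.008],[0,0,0,0,0,6,0.008],[0,0,0,0,0,6,0.008],[0,0,0,0,0,6,0.008],[0,0,0,0,0,6,0.008],[0,0,0,0,0,0,0.008]]'
```

```text
clock: 10.35
position: [584.9, -60.7, 145.6]
ee_rot: [-0.501, 0.866, 0.0, -0.0]
contact_force: [-1.8, 0.8, 2.0]
gripper_width: 10.3
grasp_force: 59.4
```

```bash
python3 -m pendant '[[0,0,0,0,0,6,0.008],[0,0,0,0,0,6,0.008],[0,0,0,0,0,6,0.008],[0,0,0,0,0,6,0.008],[0,0,0,0,0,6,0.008],[0,0,0,0,0,6,0.008],[0,0,0,0,0,6,0.008],[0,0,0,0,0,3,0.008],[0,0,0,0,0,1.5,0.008],[0,0,0,0,0,0,0.008],[0,0,0,0,0,0,0.008]]'
python3 - <<'E'
from h import *
s=arm.read_state();print(s["wrist_torque"]);print(R.from_quat(s["ee_rot"]).as_matrix().round(3))
E
```

```text
clock: 11.45
position: [584.8, -60.6, 145.6]
ee_rot: [-0.119, 0.993, 0.0, -0.0]
contact_force: [-2.2, 1.4, 1.7]
gripper_width: 10.5
grasp_force: 59.3
[0.38793666 0.7727498  0.03658575]
[[-0.972 -0.236 -0.001]
 [-0.236  0.972  0.   ]
 [ 0.001  0.    -1.   ]]
```

```bash
python3 -m pendant '[[-0.0010,0.0039,0,0,0,0,0.008],[-0.0019,0.0078,0,0,0,0,0.008],[-0.0019,0.0078,0,0,0,0,0.008],[-0.0019,0.0078,0,0,0,0,0.008],[-0.0019,0.0078,0,0,0,0,0.008],[-0.0019,0.0078,0,0,0,0,0.008],[0,0,0,0,0,0,0.008]]'
```

```text
clock: 12.15
position: [584.9, -16.6, 145.6]
ee_rot: [-0.119, 0.993, -0.0, -0.001]
contact_force: [-2.5, -1.1, 2.5]
gripper_width: 10.3
grasp_force: 59.4
```

```bash
python3 -m pendant '[[-0.0019,0.0078,0,0,0,0,0.008],[-0.0019,0.0078,0,0,0,0,0.008],[-0.0019,0.0078,0,0,0,0,0.008],[-0.0019,0.0078,0,0,0,0,0.008],[-0.0019,0.0078,0,0,0,0,0.008],[-0.0007,0.003,0,0,0,0,0.008],[-0.0005,0.0019,0,0,0,0,0.008],[0,0,0,0,0,0,0.008],[0,0,0,0,0,0,0.008]]'
```

```text
clock: 13.05
position: [585.0, 28.5, 145.6]
ee_rot: [-0.118, 0.993, 0.0, -0.0]
contact_force: [-3.0, -4.0, 1.0]
gripper_width: 10.5
grasp_force: 59.3
```

```bash
python3 -m pendant '[[0,0,0,0,0,0,0.02],[0,0,0,0,0,0,0.03],[0,0,0,0,0,0,0.035],[0,0,0,0,0,0,0.035],[0,0,0,0,0,0,0.035],[0,0,-0.01,0,0,0,0.035],[0,0,-0.03,0,0,0,0.035],[0,0,-0.04,0,0,0,0.035],[0,0,-0.04,0,0,0,0.035],[0,0,0,0,0,0,0.035],[0,0,0,0,0,0,0.035]]'
python3 - <<'E'
from h import *
d=arm.get_image("wrist");cv2.imwrite("pics/w4.png",d["image"][:,:,::-1])
for p in([585,19,104],[585,29,134],[585,-150,90],[585,-51,100]):print(p,proj(d,p))
E
```

```text
clock: 14.15
position: [585.6, 28.9, 267.7]
ee_rot: [-0.118, 0.993, 0.001, 0.002]
contact_force: [-0.4, -0.4, -0.4]
gripper_width: 34.9
grasp_force: 0.0
[585, 19, 104] (np.float64(276.8879311791427), np.float64(191.04991652136948))
[585, 29, 134] (np.float64(288.20026889819655), np.float64(204.32425186151545))
[585, -150, 90] (np.float64(88.7563919622169), np.float64(142.97247095317022))
[585, -51, 100] (np.float64(198.39997920141155), np.float64(171.57488838120702))
```

View pics/w4.png

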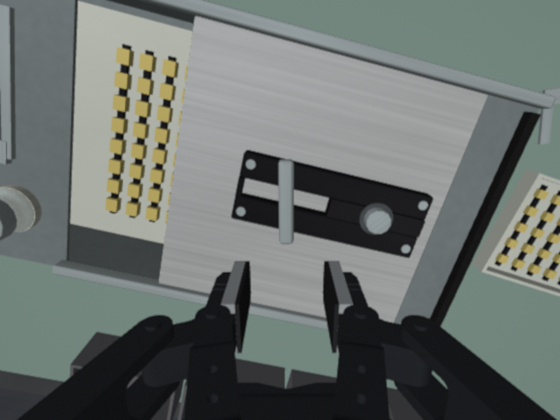

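The picture shows the hatch open, and the handle at (286,202) standing out, turned and free of the gripper. The case contents are exposed and the jar has not moved.

```bash
python3 -c "
from bench import arm
print(arm.job_done())"
```

```text
the job is handed in; nothing more can be done
None
```

The case is open and the job is handed in, though no verdict came back: the handle popped out and is turned about 76° (1.33 rad), the hatch slid about 89 of its 90 mm, and the gripper is clear of everything.

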